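Drop the drilling template over its locating pin

ROBOT

A 7-joint arm with a two-finger parallel gripper is mounted at the origin on a cart in front of the work surface, level with it; the furniture and walls round the work are solid. World frame = base frame: x ahead of the robot, y to its left, z up, the work surface at z = 0. Lengths are in m, angles in rad, forces in N, time in s.
With the tool pointing down it reaches from about 0.4 to 0.75 m from the base axis. Payload 19.5 kg.
Tool frame: the origin (TCP) lies at the very end of the fingers, on their centre line; the grasp point (between the pads) lies 19 mm behind it; z points along the fingers, y is the line along which they close (so a half turn about z gives the same grasp; the last joint's range is limited). The gripper opens to 85 mm and grips with 20 to 120 N. Pads are 22 mm wide; open, the fingers measure 114 mm over their backs; the gripper's body (76 mm by 85 mm) begins 54 mm behind the grasp point. The pads swing forward as they close: fully open they stand 13 mm farther back than shut.
Start: joints at [-1.241, 0.707, -0.028, 1.485, 0.022, 0.951, -0.075], TCP at [0.209, 0.536, 0.231] pointing down, gripper open.
Joint ranges: [-2.71, 2.71], [-0.32, 2.16], [-1.57, 1.52], [0, 2.45], [-1.46, 4.6], [0, 2.02], [-2.83, 2.83]. Speed limits (rad/s): [1.89, 1.89, 2.57, 2.57, 3.01, 3.01, 3.01].

INTERFACE

Orientations are given as a rotation vector (axis times angle).
In Python, from cell import sense, read_camera, workorder, finder gives the robot as it stands.
- The arm moves only by the shell command python3 -m handwheel 'ROWS' [FORCE]. ROWS is a JSON object of lists of equal length, an entry for each row: "xyz": the shift along the world's x, y, z scaled (see below), a list of three; "twist": the turn, a rotation vector about the world's x, y, z scaled (see below), a list of three; "claw": the opening, from 0 (shut) to 1 (fully open). In form: {"xyz": [[tx, ty, tz], ...], "twist": [[rx, ry, rz], ...], "claw": [claw, ...]}. A call has 1 to 8 rows; each row shifts and turns the commanded pose from where the row before left it; what a row does not reach is not made up. The controller multiplies each number of a shift by 80 cm and each number of a turn by 0.1 rad. A row lasts 1/8 s, in which the tool goes at most 62.5 mm and 10.7 degrees, less where a joint would pass 70% of its speed; a pose out of reach is approached as far as the arm can. A call with a number of a shift or a turn outside -1 to 1 is refused whole. A call with a gripper value outside its range is refused whole. The fingers move at their own pace and stop on an object; FORCE is the grip in N (left out, the last holds). Time passes only in rows, so rows that do not move let the fingers close. It gives the time, the measured TCP pose, the force, the opening and the grip force at its end, in the units of the state.
- sense(): the state, without advancing time (a new reading comes with each control period).
- read_camera(name): name is "side" or "top"; returns a dict with "pixels" (384x512x3 uint8, red, green, blue), "fx", "fy", "cx", "cy" (pixels), "extrinsics" (4x4, takes a point from camera to world coordinates). Camera axes: x right, y up, looking along -z (the intrinsics and any distortion apply to the point x, -y, -z); pixel columns grow to the right and rows downward; lengths in m; the calibration is good to about 2 mm. A picture is of the moment at which its call begins. There is no depth.
- workorder.hand_in(): hands the job in; it is judged then, once.
Trained networks look in a picture, given as the dict that the camera call returned (one of the last four; its "shot" number tells which), for a name from the list of things; names that differ only in an ending like _2 or _b are one class to them, and where a whole thing is asked for, a point or a joint stands for the part that bears it (a point fixed in the world has none). Each returns a list of dicts, best first, with "score" (0 to 1); they miss things now and then, are a little off and sometimes report something else, mostly with a low value. They report only what shows in the picture. A call takes as long as a camera call. They do not tell look-alikes from the thing itself.
- finder.recognise(picture, thing): "at" ([x, y, z] in m, in world coordinates, good to about 4 mm: the middle of the surface that is visible of it).
- finder.outline_of(picture, thing): "mask" (384x512 bool, what is visible of it).
- finder.landmark_of(picture, thing): "at" ([x, y, z] in m, in world coordinates, good to about 4 mm: a listed point, or the origin of a listed thing).
The state is a dict: "clock": time; "joint_positions": joint angles; "qd": joint speeds; "effort": joint torques, N m; "eef_pos": TCP position; "eef_rot": TCP orientation; "contact_force": force on the tool from outside, world axes, zero at the start; "ft_torque": the same for the moment, N m; "gripper_width": finger opening in m; "grip_force": force on a finger pad.
Only numpy, scipy, OpenCV 4.12 (cv2) and the standard library are available. Lean on these libraries where they do the work, as an engineer would, in place of code of your own. Each camera call takes 0.05 s, during which the arm holds its last target. There are 200 camera calls.

TASK

Put the loose aluminium drilling template on the plywood fixture board, square with it, and slide it along the slot until its middle hole finds the fixed pin, so that the plate drops flat onto the board with the pin through the hole. Feel for the pin gently: never force the plate down on it, do not disturb the tools lying around, and let go of the template when it is seated.

Things in the scene. Friction and masses are not known exactly. Their poses are not given: they have to be found in the camera images.
- board: fixture board of plywood, fixed to the table: 150 mm (its x) x 180 mm (its y) x 18 mm thick; origin at the centre of its underside, which lies on the table. A slot 13 mm wide and 74 mm long runs along its y axis through the middle of its top.
- slot (a point): centre of the slot, level with the board's top face (18 mm above the table); axes as the board's (y along the slot, z up). A fixed vertical steel pin, 12 mm in diameter, stands in the slot 10 mm above the board's top; its top edge has a 1.5 mm bevel. The pin is clamped rigidly and does not give. It stands on the slot's centre line, but anywhere within 24 mm either way along y of this point: where exactly is not reported.
- template: the loose template, about 0.35 kg: a flat aluminium plate 130 mm (its x) x 100 mm (its y) x 6 mm, origin at the centre of its underside, z up. In its middle is a round through hole, 15 mm in diameter, the only hole (the four screw heads near the corners are no holes). Above the hole a dark steel bridge handle runs along its x axis. Seated, its underside lies flat on the board's top, the pin is in the hole, and its axes are parallel with the board's (either way round).
- bar (a point): centre of the template's handle bar, straight above the hole, 42 mm above the plate's underside; axes as the template's. The bar is 106 mm long (x), 14 mm wide (y) and 16 mm high, carried by two posts 90 mm apart with 28 mm clear between plate and bar; grasp it across its 14 mm width in the middle.
- screwdriver: bystander: screwdriver with orange handle, 183 mm long (its y), lying near the table's front edge; origin at its underside's centre
- pliers: bystander: black-handled pliers, 167 mm long (its y), 59 mm wide, 13 mm high, lying beyond the template; origin at its underside's centre
- small_case: bystander: white moulded case 82 x 99 x 35 mm, to the left of the template; origin at its underside's centre
Mind the look-alikes: they are no part of the job. Leave any red look-alike of the template alone.

How it is judged:
By the outcome, as a careful person would: the job done as asked, in the order asked, and still so for the second after the job is handed in, with the robot touching nothing.
It also fails if it takes over 72 s, if anything falls off the work surface, if the arm or the gripper's body presses on something with over 40 N, if the wrist force passes 120 N, or if a joint passes its speed limit or range.

## Working session

There is one attempt and no reset: what is moved stays moved. The work goes in short steps, Python scripts to look and compute and a shell command to move; the robot and the scene stay as the last step left them, time stands still between calls to the robot, and variables do not carry over. Pictures are saved under pics/ and viewed, at most 10 in all, crops included, and the job is handed in when it is done.

```bash
mkdir -p pics; python3 - <<'E'
from cell import sense, read_camera, finder
import cv2
s=sense(); print({k:s[k] for k in('clock','eef_pos','eef_rot','contact_force','gripper_width')})
for n in('top','side'):
    p=read_camera(n); cv2.imwrite(f'pics/{n}0.png',p['pixels'][:,:,::-1])
    for t in('template','bar','board','slot','screwdriver','pliers','small_case'):
        print(n,t,[(d['at'],d['score']) for d in finder.landmark_of(p,t)][:3])
E
```

```text
{'clock': 0.0, 'eef_pos': array([0.20882483, 0.53544579, 0.23082234]), 'eef_rot': array([-5.80658570e-01, -3.08730678e+00,  1.78881558e-03]), 'contact_force': array([ 0.17982425, -0.14309269, -0.0138472 ]), 'gripper_width': 0.0856273367026748}
top template [([0.4024, 0.7595, 0.0022], 0.8), ([0.5275, 0.3664, 0.0019], 0.6)]
top bar [([0.4069, 0.7566, 0.0409], 0.8), ([0.5252, 0.3734, 0.0409], 0.65)]
top board [([0.4659, 0.0856, 0.0013], 0.92), ([0.4666, 0.0843, 0.0139], 0.6)]
top slot [([0.4697, 0.0849, 0.0166], 0.93), ([0.3403, 0.2222, 0.0015], 0.69), ([0.5285, 0.368, 0.0424], 0.38)]
top screwdriver [([0.4882, 0.5643, -0.0031], 0.7), ([0.3376, 0.222, -0.0022], 0.57)]
top pliers [([0.654, 0.3623, 0.0035], 0.88)]
top small_case [([0.4904, 0.5637, -0.0004], 0.76)]
side template [([0.5322, 0.3723, 0.0047], 0.85), ([0.4019, 0.7575, -0.0023], 0.67)]
side bar [([0.4046, 0.7617, 0.0422], 0.86), ([0.5253, 0.3693, 0.0396], 0.84)]
side board [([0.4708, 0.0841, 0.0014], 0.68)]
side slot [([0.4651, 0.0816, 0.0173], 0.96)]
side screwdriver [([0.466, 0.0842, -0.0021], 0.73), ([0.3342, 0.2266, 0.0006], 0.54)]
side pliers [([0.6547, 0.362, 0.0017], 0.63)]
side small_case [([0.4872, 0.5681, 0.0017], 0.78)]
```

View pics/top0.png

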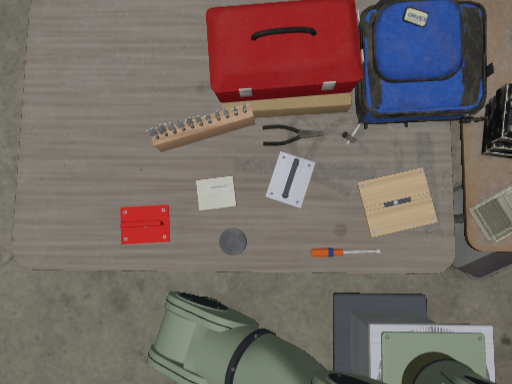

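View pics/side0.png

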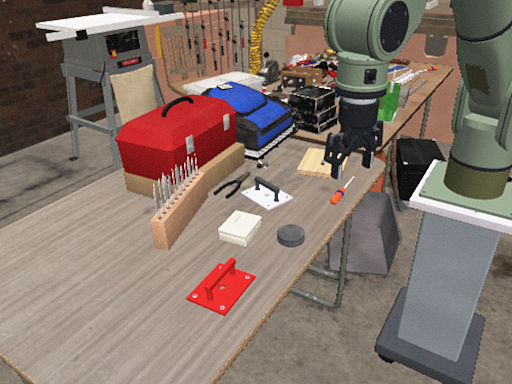

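Two candidates for the template: red at top (145,224) and bare aluminium at top (291,180), which is also side (267,192). The aluminium one fits the description, since red look-alikes are to be left alone. I'll confirm it in a crop and measure the outlines.

```bash
cat > h.py <<'E'
import numpy as np, cv2
def ray2plane(p,uv,z):
    uv=np.atleast_2d(np.asarray(uv,float)); E=np.array(p['extrinsics'])
    d=np.c_[(uv[:,0]-p['cx'])/p['fx'],-(uv[:,1]-p['cy'])/p['fy'],-np.ones(len(uv))]@E[:3,:3].T
    o=E[:3,3]; return o+d*((z-o[2])/d[:,2])[:,None]
def proj(p,X):
    E=np.array(p['extrinsics']); c=(np.atleast_2d(X)-E[:3,3])@E[:3,:3]
    return np.c_[p['cx']-p['fx']*c[:,0]/c[:,2],p['cy']+p['fy']*c[:,1]/c[:,2]]
def rect(p,mask,z):
    c=max(cv2.findContours(mask.astype(np.uint8),0,1)[0],key=cv2.contourArea)[:,0]
    w=ray2plane(p,c,z)[:,:2].astype(np.float32)
    return cv2.minAreaRect(w*1000)
E
python3 - <<'E'
from cell import read_camera, finder
from h import *
p=read_camera('top'); print([k for k in p],p['fx'],np.array(p['extrinsics']).round(3).tolist())
for t,z in(('template',.006),('board',.018)):
    for d in finder.outline_of(p,t)[:3]:
        m=d['mask']; v,u=np.nonzero(m); print(t,d['score'],u.mean(),v.mean(),rect(p,m,z))
im=p['pixels'][:,:,::-1]
a=cv2.resize(im[140:220,255:330],None,fx=5,fy=5,interpolation=2)
b=cv2.resize(im[162:242,358:438],None,fx=5,fy=5,interpolation=2)
cv2.imwrite('pics/crop1.png',np.hstack([a,b]))
E
```

```text
['pixels', 'fx', 'fy', 'cx', 'cy', 'extrinsics', 'shot'] 496.324099922465 [[0.008, 0.992, -0.126, 0.345], [-1.0, 0.006, -0.019, 0.406], [-0.018, 0.126, 0.992, 1.336], [0.0, 0.0, 0.0, 1.0]]
template 0.7 144.66974595842956 223.89491916859123 ((404.69342041015625, 757.789306640625), (99.36015319824219, 130.10842895507812), 3.5907726287841797)
template 0.61 290.15418746533555 178.90737659456462 ((527.3988037109375, 367.27362060546875), (104.51197052001953, 132.60360717773438), 72.11332702636719)
template 0.38 396.57712082262213 201.56272493573266 ((468.80120849609375, 82.98873901367188), (152.49664306640625, 184.8365020751953), 13.092659950256348)
board 0.68 396.5734877734878 201.56859716859717 ((467.7794189453125, 86.0542984008789), (150.9052734375, 185.30909729003906), 12.9906005859375)
```

View pics/crop1.png

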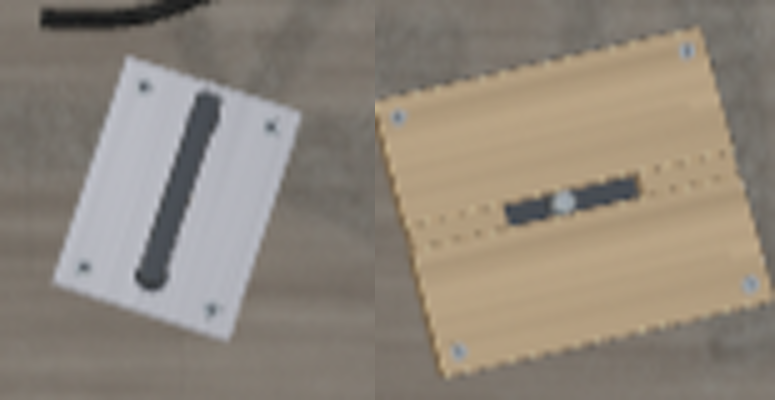

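The left crop shows the bare aluminium template with a dark bar and four screw heads, centred at top (290,179), long axis at about -18°. The right crop shows the board at about 13°, with the pin visible in the slot at roughly top (396,202). The red plate at (145,224) is the decoy. Moving above the bar now.

```bash
python3 -m handwheel '{"xyz":[[0.05,-0.026,-0.013],[0.05,-0.026,-0.013],[0.05,-0.026,-0.013],[0.05,-0.026,-0.013],[0.05,-0.026,-0.013],[0.05,-0.026,-0.013],[0.05,-0.026,-0.013],[0.05,-0.026,-0.013]],"twist":[[0,0,0.1],[0,0,0.1],[0,0,0.1],[0,0,0.1],[0,0,0.1],[0,0,0],[0,0,0],[0,0,0]],"claw":[1,1,1,1,1,1,1,1]}' 40; python3 - <<'E'
from cell import read_camera, finder, sense
from h import *
from scipy.spatial.transform import Rotation as R
p=read_camera('top')
s=sense(); print(s['clock'],s['eef_pos'],s['eef_rot'],s['contact_force'])
y=R.from_rotvec(s['eef_rot']).as_matrix()[:,1]; print('yaw y',np.degrees(np.arctan2(y[1],y[0])))
cen=np.array([.4685,.0845]); 
print('pin',ray2plane(p,[395.8,202.4],.028))
sl=ray2plane(p,[[358+(505-375)/5,162+216/5],[358+(640-375)/5,162+186/5]],.018);print('slot ends',sl,sl.mean(0))
q=read_camera('side')
for n,c in(('top',p),('side',q)):
  for t in('bar','template','slot'): print(n,t,[(d['at'],d['score']) for d in finder.landmark_of(c,t)][:2])
im=q['pixels'][:,:,::-1]
a=cv2.resize(im[130:230,215:315],None,fx=4,fy=4,interpolation=2)
b=cv2.resize(im[130:190,280:360],None,fx=5,fy=5,interpolation=2)
b=cv2.copyMakeBorder(b,0,100,0,0,0)
cv2.imwrite('pics/c2.png',np.hstack([a,b]))
print('bar pred side px',proj(q,[[.527,.369,.05],[.527+.053*.951,.369-.053*.309,.05],[.527-.053*.951,.369+.053*.309,.05]]))
E
```

```text
clock: 1.95
eef_pos: [0.5302, 0.3685, 0.1478]
eef_rot: [0.503, 3.101, 0.0]
contact_force: [-0.6, 0.5, 1.2]
gripper_width: 0.0855
grip_force: 0.0
2.0 [0.53510933 0.3634572  0.14612727] [ 0.51130808  3.09729067 -0.00546162] [ 7.54986963 -5.4882121  -2.49599615]
yaw y 71.25178740149974
pin [[0.46379481 0.09046801 0.028     ]]
slot ends [[0.45705822 0.11937868 0.018     ]
 [0.47346989 0.04771077 0.018     ]] [0.46526406 0.08354473 0.018     ]
top bar [([0.526, 0.3746, 0.0411], 0.92), ([0.4666, 0.0864, 0.0146], 0.41)]
top template [([0.4029, 0.759, 0.0042], 0.96), ([0.5291, 0.3681, 0.0047], 0.59)]
top slot [([0.4711, 0.0862, 0.0129], 0.59)]
side bar [([0.5235, 0.3704, 0.0398], 0.93), ([0.4046, 0.7592, 0.0436], 0.85)]
side template [([0.5321, 0.3722, 0.0017], 0.86), ([0.4021, 0.7604, -0.0031], 0.78)]
side slot [([0.4677, 0.0829, 0.0176], 0.74)]
bar pred side px [[265.98151328 182.20201419]
 [255.02707363 175.9445611 ]
 [277.58926484 188.83265557]]
```

View pics/c2.png

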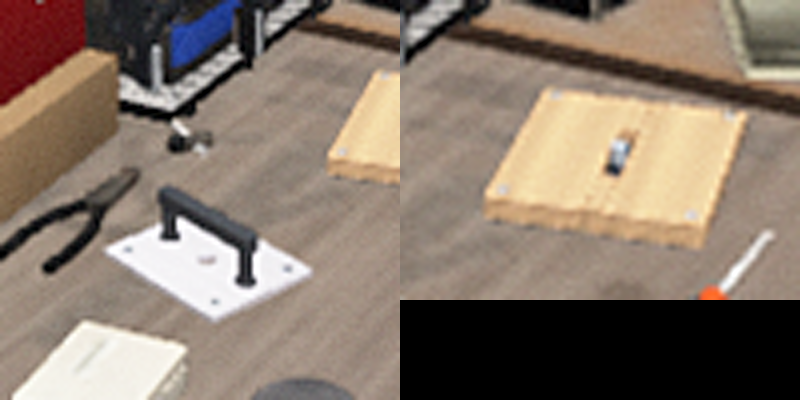

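Side crop: the bar top runs from (256,177) to (277,189), matching my prediction to about 1 px. The pin shows just off the slot's middle, and pliers and case are clear of the path. Descending and gripping.

```bash
python3 -m handwheel '{"xyz":[[-0.002,0,-0.03],[0,0,-0.03],[0,0,-0.03],[0,0,-0.03],[0,0,-0.025],[0,0,-0.01],[0,0,0],[0,0,0]],"twist":[[0,0,0.1],[0,0,0],[0,0,0],[0,0,0],[0,0,0],[0,0,0],[0,0,0],[0,0,0]],"claw":[1,1,1,1,1,1,1,1]}' 40; python3 - <<'E'
from cell import sense
s=sense(); print(s['eef_pos'],s['contact_force'])
E
```

```text
clock: 3.35
eef_pos: [0.5276, 0.3696, 0.0249]
eef_rot: [0.488, 3.103, 0.001]
contact_force: [1.0, -0.1, -0.9]
gripper_width: 0.0854
grip_force: 0.0
[0.52761884 0.36960865 0.02490353] [ 1.01059393 -0.12584844 -0.86063353]
```

```bash
python3 -m handwheel '{"xyz":[[0,0,0],[0,0,0],[0,0,0],[0,0,0],[0,0,0],[0,0,0],[0,0,0],[0,0,0]],"twist":[[0,0,0],[0,0,0],[0,0,0],[0,0,0],[0,0,0],[0,0,0],[0,0,0],[0,0,0]],"claw":[0,0,0,0,0,0,0,0]}' 60; python3 -m handwheel '{"xyz":[[0,0,0],[0,0,0.01],[0,0,0.03],[0,0,0.03],[0,0,0.03],[0,0,0.02],[0,0,0],[0,0,0]],"twist":[[0,0,0],[0,0,0],[0,0,0],[0,0,0],[0,0,0],[0,0,0],[0,0,0],[0,0,0]],"claw":[0,0,0,0,0,0,0,0]}'
```

```text
clock: 4.35
eef_pos: [0.5274, 0.3693, 0.0243]
eef_rot: [0.488, 3.103, -0.0]
contact_force: [-1.1, -0.9, 5.7]
gripper_width: 0.0132
grip_force: 59.6
clock: 5.35
eef_pos: [0.5269, 0.369, 0.1191]
eef_rot: [-0.488, -3.103, 0.002]
contact_force: [0.2, 0.2, -4.2]
gripper_width: 0.0129
grip_force: 58.9
```

Held. Turning +31° and carrying it over the board.

```bash
python3 -m handwheel '{"xyz":[[-0.01,-0.041,0],[-0.01,-0.041,0],[-0.01,-0.041,0],[-0.01,-0.041,0],[-0.01,-0.041,0],[-0.01,-0.041,0],[-0.01,-0.041,0],[-0.01,-0.041,0]],"twist":[[0,0,0.67],[0,0,0.67],[0,0,0.67],[0,0,0.67],[0,0,0.67],[0,0,0.67],[0,0,0.67],[0,0,0.67]],"claw":[0,0,0,0,0,0,0,0]}'; python3 -m handwheel '{"xyz":[[0,0,-0.02],[0,0,-0.02],[0,0,-0.01],[0,0,0],[0,0,0]],"twist":[[0,0,0],[0,0,0],[0,0,0],[0,0,0],[0,0,0]],"claw":[0,0,0,0,0]}'; python3 - <<'E'
from cell import read_camera, sense
from h import *
from scipy.spatial.transform import Rotation as R
p=read_camera('top');q=read_camera('side'); s=sense(); e=s['eef_pos']
M=R.from_rotvec(s['eef_rot']).as_matrix(); print(e,M.round(4).tolist(),s['contact_force'])
y=M[:,1]; a=np.arctan2(y[1],y[0]); print('yaw',np.degrees(a))
im=p['pixels'][:,:,::-1]; jm=q['pixels'][:,:,::-1]
A=cv2.resize(im[155:245,350:445],None,fx=5,fy=5,interpolation=2)
B=cv2.resize(jm[110:200,270:360],None,fx=5,fy=5,interpolation=2)
for I,c,o in((A,p,(350,155)),(B,q,(270,110))):
    ux=np.array([np.sin(a),-np.cos(a),0]);uy=np.array([np.cos(a),np.sin(a),0])
    for z,k in((e[2]-.0243,(0,0,255)),):
        pts=proj(c,[np.array([e[0],e[1],z])+i*.065*ux+j*.05*uy for i,j in((1,1),(1,-1),(-1,-1),(-1,1))])
        cv2.polylines(I,[((pts-o)*5).astype(int)],True,k,1)
cv2.imwrite('pics/c3.png',np.hstack([A,B[:A.shape[0]]])[:, :])
E
```

```text
clock: 6.35
eef_pos: [0.4627, 0.1059, 0.1195]
eef_rot: [0.355, -3.121, -0.0]
contact_force: [0.6, 0.6, -3.2]
gripper_width: 0.0128
grip_force: 59.1
clock: 6.98
eef_pos: [0.4634, 0.107, 0.0804]
eef_rot: [-0.352, 3.122, -0.0]
contact_force: [0.3, -0.4, -3.6]
gripper_width: 0.0131
grip_force: 59.1
[0.46347755 0.10692562 0.08045542] [[-0.975, -0.2222, 0.0006], [-0.2222, 0.975, 0.0001], [-0.0006, -0.0001, -1.0]] [-0.19712711 -1.02396992 -3.43324539]
yaw 102.84030517490822
```

View pics/c3.png

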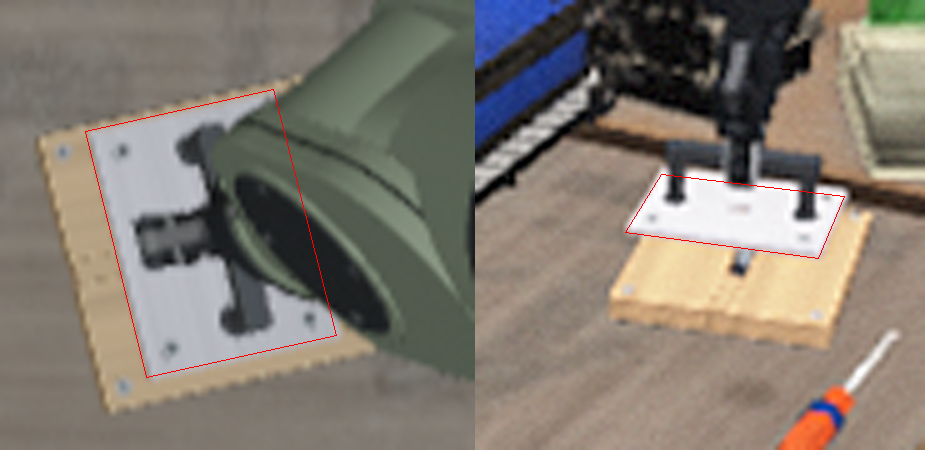

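The predicted plate outline (red) matches the plate in both views to about 1 mm, and it sits square over the board. I'll measure the plate's and the pin's offsets across the slot in the same camera.

```bash
python3 - <<'E'
from cell import read_camera, sense
from h import *
p=read_camera('top'); s=sense(); e=s['eef_pos']; print(e)
a=np.radians(102.9); ux=np.array([np.sin(a),-np.cos(a)]);uy=np.array([np.cos(a),np.sin(a)])
def prof(img,z,c,dx,dy,step=.0005):  # rectified patch about c in board axes: rows = x', cols = y'
    X=np.arange(-dx,dx,step);Y=np.arange(*dy,step)
    g=np.array([[np.r_[c+i*ux+j*uy,z] for j in Y] for i in X]).reshape(-1,3)
    uv=proj(p,g).astype(np.float32).reshape(len(X),len(Y),2)
    return X,Y,cv2.remap(img,uv[...,0],uv[...,1],cv2.INTER_LINEAR)
now=p['pixels'][:,:,::-1].copy(); old=cv2.imread('pics/top0.png')
def edge(X,g,lo,hi): # steepest place between
    k=(X>lo)&(X<hi); d=np.abs(np.gradient(cv2.GaussianBlur(g.reshape(-1,1),(1,9),0).ravel()))[k]; w=np.clip(d-.5*d.max(),0,None); return (w*X[k]).sum()/w.sum()
# plate: saturation profile along x', left strip y' in (.035,.048), top face
zt=e[2]-.0243+.006
X,Y,P=prof(now,zt,e[:2],.09,(.034,.047)); b=P[...,0].astype(float).mean(1)
lo,hi=edge(X,b,-.075,-.055),edge(X,b,.055,.075); print('plate x edges',lo*1e3,hi*1e3,'centre off TCP',(lo+hi)*500)
c=np.array([.4655,.084])
X,Y,P=prof(old,.018,c,.095,(-.08,.08)); b=P[...,0].astype(float)
for nm,sl in(('L',Y>.045),('R',Y<-.045)):
    m=b[:,sl].mean(1); print('board x edges',nm,edge(X,m,-.085,-.065)*1e3,edge(X,m,.065,.085)*1e3)
g=P.mean(2); sm=(np.abs(Y)>.013)&(np.abs(Y)<.033); m=g[:,sm].mean(1); print('slot x edges',edge(X,m,-.012,0)*1e3,edge(X,m,0,.012)*1e3)
m=g[np.abs(X)<.004].mean(0); print('slot y edges',edge(Y,m,-.045,-.03)*1e3,edge(Y,m,.03,.045)*1e3)
X,Y,P=prof(old,.028,c,.012,(-.03,.03)); g=P.mean(2).astype(float)
sat=P.max(2).astype(float)-P.min(2); w=np.clip(g-110,0,None)*(sat<30); print('pin x,y',(w.sum(1)*X).sum()/w.sum()*1e3,(w.sum(0)*Y).sum()/w.sum()*1e3)
print('ux',ux,'uy',uy,'tcp in board frame',((e[:2]-c)@ux)*1e3,((e[:2]-c)@uy)*1e3)
E
```

```text
[0.4634593  0.10691    0.08041997]
plate x edges -65.37981634638771 66.23373622764008 centre off TCP 0.4269599406261787
board x edges L -73.42830218046777 75.59326009227716
board x edges R -72.4581437880371 76.43231529306101
slot x edges -5.0391502485471165 7.393590207715029
slot y edges -36.11219115741289 36.88020837339538
pin x,y 1.0842573769482033 7.1842080946221
ux [0.97476119 0.22325012] uy [-0.22325012  0.97476119] tcp in board frame 3.125462277318915 22.787368431302152
```

Plate needs about -2.2 mm across the slot and +0.4° of turn. The pin is about 15 mm ahead along the slot. I'll correct, stop 8 mm short of the pin and come down close.

```bash
python3 -m handwheel '{"xyz":[[-0.0005,-0.005,0],[0,-0.005,-0.01],[0,0,-0.01],[0,0,-0.008],[0,0,-0.004],[0,0,0],[0,0,0],[0,0,0]],"twist":[[0,0,0.07],[0,0,0],[0,0,0],[0,0,0],[0,0,0],[0,0,0],[0,0,0],[0,0,0]],"claw":[0,0,0,0,0,0,0,0]}'; python3 -m handwheel '{"xyz":[[0,0,-0.0012],[0,0,0],[0,0,0]],"twist":[[0,0,0],[0,0,0],[0,0,0]],"claw":[0,0,0]}';python3 -m handwheel '{"xyz":[[0,0,-0.0012],[0,0,0],[0,0,0]],"twist":[[0,0,0],[0,0,0],[0,0,0]],"claw":[0,0,0]}'
```

```text
clock: 8.12
eef_pos: [0.463, 0.0989, 0.0546]
eef_rot: [-0.362, 3.12, -0.0]
contact_force: [-0.0, -0.7, -2.9]
gripper_width: 0.0128
grip_force: 59.2
clock: 8.5
eef_pos: [0.4629, 0.0989, 0.0535]
eef_rot: [0.362, -3.121, 0.0]
contact_force: [0.1, -0.1, -4.0]
gripper_width: 0.013
grip_force: 59.2
clock: 8.88
eef_pos: [0.4628, 0.0989, 0.0525]
eef_rot: [0.362, -3.121, 0.0]
contact_force: [0.1, 0.3, -4.1]
gripper_width: 0.0129
grip_force: 59.2
```

```bash
python3 -m handwheel '{"xyz":[[0,0,-0.0007],[0,0,0],[0,0,0]],"twist":[[0,0,0],[0,0,0],[0,0,0]],"claw":[0,0,0]}';python3 -m handwheel '{"xyz":[[0,0,-0.0007],[0,0,0],[0,0,0]],"twist":[[0,0,0],[0,0,0],[0,0,0]],"claw":[0,0,0]}'
```

```text
clock: 9.25
eef_pos: [0.4629, 0.0989, 0.0521]
eef_rot: [-0.362, 3.12, -0.0]
contact_force: [-1.4, -0.0, 1.5]
gripper_width: 0.013
grip_force: 60.0
clock: 9.62
eef_pos: [0.463, 0.099, 0.0518]
eef_rot: [-0.362, 3.12, -0.0]
contact_force: [-3.4, 0.4, 12.1]
gripper_width: 0.0124
grip_force: 61.5
```

Contact with the pin top at the expected height. Easing the pressure and sliding along the slot.

```bash
python3 -m handwheel '{"xyz":[[0,0,-0.000],[0.0002,-0.0009,0.0004],[0.0002,-0.0009,0],[0.0002,-0.0009,0],[0.0002,-0.0009,0],[0.0002,-0.0009,0],[0,0,0]],"twist":[[0,0,0],[0,0,0],[0,0,0],[0,0,0],[0,0,0],[0,0,0],[0,0,0]],"claw":[0,0,0,0,0,0,0]}';python3 -m handwheel '{"xyz":[[0.0003,-0.0012,0],[0.0003,-0.0012,0],[0,0,0]],"twist":[[0,0,0],[0,0,0],[0,0,0]],"claw":[0,0,0]}';python3 -m handwheel '{"xyz":[[0.0003,-0.0012,0],[0,0,0]],"twist":[[0,0,0],[0,0,0]],"claw":[0,0]}';python3 -m handwheel '{"xyz":[[0.0003,-0.0012,0],[0,0,0]],"twist":[[0,0,0],[0,0,0]],"claw":[0,0]}'
```

```text
clock: 10.5
eef_pos: [0.4638, 0.0956, 0.0518]
eef_rot: [-0.363, 3.12, 0.001]
contact_force: [-0.3, 3.7, 3.1]
gripper_width: 0.0127
grip_force: 60.4
clock: 10.88
eef_pos: [0.4639, 0.0928, 0.0515]
eef_rot: [0.361, -3.12, 0.001]
contact_force: [1.4, -1.3, -3.9]
gripper_width: 0.013
grip_force: 59.2
clock: 11.12
eef_pos: [0.4644, 0.0922, 0.0517]
eef_rot: [0.362, -3.12, 0.0]
contact_force: [0.3, -0.3, -3.9]
gripper_width: 0.0126
grip_force: 59.2
clock: 11.38
eef_pos: [0.4646, 0.0913, 0.0517]
eef_rot: [0.362, -3.121, 0.0]
contact_force: [-0.4, 0.3, -4.1]
gripper_width: 0.0128
grip_force: 59.2
```

Contact force is gone at y' ≈ 7.3, so the hole is over the pin. Lowering gently.

```bash
python3 -m handwheel '{"xyz":[[0,0,-0.0008],[0,0,0],[0,0,0]],"twist":[[0,0,0],[0,0,0],[0,0,0]],"claw":[0,0,0]}';python3 -m handwheel '{"xyz":[[0,0,-0.0012],[0,0,0],[0,0,0]],"twist":[[0,0,0],[0,0,0],[0,0,0]],"claw":[0,0,0]}'
```

```text
clock: 11.75
eef_pos: [0.4646, 0.0915, 0.0511]
eef_rot: [0.362, -3.121, 0.0]
contact_force: [0.5, -0.3, -4.3]
gripper_width: 0.013
grip_force: 59.2
clock: 12.12
eef_pos: [0.4646, 0.0914, 0.0501]
eef_rot: [0.362, -3.121, 0.0]
contact_force: [0.8, -0.3, -3.8]
gripper_width: 0.0128
grip_force: 59.2
```

```bash
python3 -m handwheel '{"xyz":[[0,0,-0.0015],[0,0,-0.0015],[0,0,0],[0,0,0]],"twist":[[0,0,0],[0,0,0],[0,0,0],[0,0,0]],"claw":[0,0,0,0]}';python3 -m handwheel '{"xyz":[[0,0,-0.0015],[0,0,-0.0015],[0,0,-0.0015],[0,0,0],[0,0,0]],"twist":[[0,0,0],[0,0,0],[0,0,0],[0,0,0],[0,0,0]],"claw":[0,0,0,0,0]}'
```

```text
clock: 12.62
eef_pos: [0.4646, 0.0915, 0.0477]
eef_rot: [-0.362, 3.121, -0.0]
contact_force: [0.1, 1.1, -2.5]
gripper_width: 0.0128
grip_force: 59.2
clock: 13.25
eef_pos: [0.4646, 0.0914, 0.0441]
eef_rot: [0.362, -3.121, 0.0]
contact_force: [-0.4, 0.3, -3.5]
gripper_width: 0.013
grip_force: 59.2
```

```bash
python3 -m handwheel '{"xyz":[[0,0,-0.0012],[0,0,-0.0008],[0,0,0],[0,0,0]],"twist":[[0,0,0],[0,0,0],[0,0,0],[0,0,0]],"claw":[0,0,0,0]}';python3 -m handwheel '{"xyz":[[0,0,-0.0005],[0,0,0],[0,0,0]],"twist":[[0,0,0],[0,0,0],[0,0,0]],"claw":[0,0,0]}'
```

```text
clock: 13.75
eef_pos: [0.4647, 0.0914, 0.0426]
eef_rot: [-0.362, 3.121, -0.0]
contact_force: [-0.4, 1.0, -4.0]
gripper_width: 0.0132
grip_force: 59.2
clock: 14.12
eef_pos: [0.4647, 0.0915, 0.0422]
eef_rot: [-0.362, 3.121, -0.0]
contact_force: [0.3, -0.1, -1.4]
gripper_width: 0.0129
grip_force: 59.6
```

Touching the board at the expected height. One more small step, then release and rise.

```bash
python3 -m handwheel '{"xyz":[[0,0,-0.0005],[0,0,0],[0,0,0]],"twist":[[0,0,0],[0,0,0],[0,0,0]],"claw":[0,0,0]}';python3 -m handwheel '{"xyz":[[0,0,0],[0,0,0],[0,0,0],[0,0,0],[0,0,0],[0,0,0],[0,0,0],[0,0,0]],"twist":[[0,0,0],[0,0,0],[0,0,0],[0,0,0],[0,0,0],[0,0,0],[0,0,0],[0,0,0]],"claw":[0.3,0.5,0.8,1,1,1,1,1]}' 20;python3 -m handwheel '{"xyz":[[0,0,0.01],[0,0,0.02],[0,0,0.03],[0,0,0.05],[0,0,0.06],[-0.03,0.06,0.04],[-0.03,0.06,0],[0,0,0]],"twist":[[0,0,0],[0,0,0],[0,0,0],[0,0,0],[0,0,0],[0,0,0],[0,0,0],[0,0,0]],"claw":[1,1,1,1,1,1,1,1]}';python3 -m handwheel '{"xyz":[[-0.03,0.07,0],[-0.03,0.07,0],[-0.03,0.07,0],[-0.03,0.07,0],[0,0.07,0],[0,0.07,0],[0,0,0],[0,0,0]],"twist":[[0,0,0],[0,0,0],[0,0,0],[0,0,0],[0,0,0],[0,0,0],[0,0,0],[0,0,0]],"claw":[1,1,1,1,1,1,1,1]}'; python3 - <<'E'
from cell import read_camera
from h import *
p=read_camera('top');q=read_camera('side')
A=cv2.resize(p['pixels'][155:245,350:440,::-1],None,fx=4,fy=4,interpolation=2)
B=cv2.resize(q['pixels'][120:210,270:370,::-1],None,fx=4,fy=4,interpolation=2)
a=np.radians(103.2);ux=np.array([np.sin(a),-np.cos(a),0]);uy=np.array([np.cos(a),np.sin(a),0])
for I,c,o in((A,p,(350,155)),(B,q,(270,120))):
    pts=proj(c,[np.array([.4650,.0915,.018])+i*.065*ux+j*.05*uy for i,j in((1,1),(1,-1),(-1,-1),(-1,1))])
    cv2.polylines(I,[((pts-o)*4).astype(int)],True,(0,0,255),1)
cv2.imwrite('pics/c4.png',np.hstack([A,B]))
E
```

```text
clock: 14.5
eef_pos: [0.4647, 0.0915, 0.0422]
eef_rot: [-0.362, 3.12, -0.0]
contact_force: [-3.0, -0.8, 11.7]
gripper_width: 0.0127
grip_force: 61.4
clock: 15.5
eef_pos: [0.4647, 0.0915, 0.0417]
eef_rot: [-0.362, 3.121, -0.0]
contact_force: [-0.4, -0.3, 0.1]
gripper_width: 0.0855
grip_force: 0.0
clock: 16.5
eef_pos: [0.415, 0.1906, 0.2108]
eef_rot: [-0.371, 3.119, 0.002]
contact_force: [0.2, -0.2, -0.1]
gripper_width: 0.0852
grip_force: 0.0
clock: 17.5
eef_pos: [0.3212, 0.5225, 0.2097]
eef_rot: [0.361, -3.121, 0.002]
contact_force: [0.3, 0.1, 0.6]
gripper_width: 0.0856
grip_force: 0.0
```

View pics/c4.png

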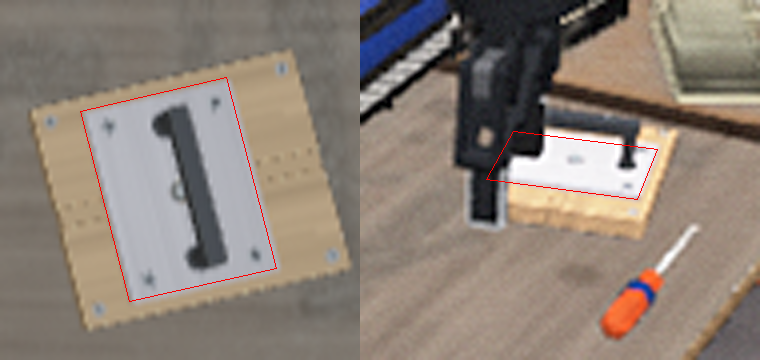

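The top crop shows the plate flat and square on the board, with the pin visible in the hole at about crop (178,190). The outline at board height matches, the gripper is clear, and the screwdriver is where it was. Handing in.

```bash
python3 -c "
from cell import workorder; print(workorder.hand_in())"
```

```text
the job is handed in; nothing more can be done
None
```

The aluminium template is seated flat and square on the board with the pin through its hole, released with the gripper clear, and the job was handed in at about 17.6 s; no verdict came back.

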